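# Clear down the cut-off stand

## Robot

A 6-joint arm with a two-finger parallel gripper is mounted at the origin on a cart in front of the work surface, level with it; the furniture and walls round the work are solid. World frame = base frame: x ahead of the robot, y to its left, z up, the work surface at z = 0. Lengths are in mm, angles in rad, forces in N, time in s.
With the tool pointing down it reaches from about 275 to 825 mm from the base axis. Payload 4.9 kg.
Tool frame: the origin (TCP) lies at the very end of the fingers, on their centre line; the grasp point (between the pads) lies 19 mm behind it; z points along the fingers, y is the line along which they close (so a half turn about z gives the same grasp; the last joint's range is limited). The gripper opens to 85 mm and grips with 20 to 120 N. Pads are 22 mm wide; open, the fingers measure 114 mm over their backs; the gripper's body (76 mm by 85 mm) begins 54 mm behind the grasp point. The pads swing forward as they close: fully open they stand 13 mm farther back than shut.
Start: joints at [0.979, 0.326, -0.193, 1.052, 0, 1.437], TCP at [243.084, 493.385, 231.281] pointing down, gripper open.
Joint ranges: [-2.65, 2.65], [-0.97, 1.79], [-1.3, 1.35], [-1.93, 2.1], [-1.47, 1.37], [-3.14, 3.14]. Speed limits (rad/s): [2.57, 2.57, 3.14, 3.14, 3.14, 3.14].

## Interface

Orientations are given as [roll, pitch, yaw] about the fixed x, y, z axes, in that order (R = Rz(yaw) Ry(pitch) Rx(roll)).
In Python, from bench import bot, solve_ik, imaging gives the robot as it stands. Calls block until the motion is done:
- bot.move_ptp(position, orientation): joint-space move of the TCP to a pose.
- bot.movel(position, rot=None, max_speed=150, threshold=None): straight line of the TCP; rot=None keeps the orientation; max_speed is the mean speed in mm/s. With threshold (N) it stops when the force on the tool has changed by that much, and returns True; else False.
- bot.move_j(angles): joint-space move.
- bot.grip(opening, effort=None): opening from 0.0 (shut) to 1.0 (fully open); effort is the grip in N (None keeps the last); returns when the fingers have stopped.
- bot.dwell(seconds).
- solve_ik(position, orientation): joint angles nearest the present ones, or None.
- bot.get_state(): the state.
- imaging.capture(name): name is "scene" or "top" or "wrist"; returns the picture (384x512x3 uint8, blue, green, red); there is no depth.
- imaging.camera_model(name): a dict with "K" (3x3 intrinsics, pixels), "k1" (the pictures are not rectified: a ray, as slopes to the right and down, at radius r is drawn at 1 + k1 r^2 times it, then the intrinsics apply), "position" and "rotation" of the camera in the world. Camera axes: x right, y up, looking along -z (the intrinsics and any distortion apply to the point x, -y, -z); pixel columns grow to the right and rows downward; lengths in mm; the calibration is good to about 2 mm. A picture is of the moment at which its call begins: read the wrist's pose just before it. camera_model takes no time and is no camera call; for the wrist camera it gives the pose at the moment of the call.
A pose or a line that the arm cannot do raises bot.IKError and nothing moves.
- bot.sign_off(): hands the job in; it is judged then, once.
The state is a dict: "t": time; "qpos": joint angles; "joint_velocities": joint speeds; "effort": joint torques, N m; "tcp_pos": TCP position; "orientation": TCP orientation; "contact_force": force on the tool from outside, world axes, zero at the start; "wrist_torque": the same for the moment, N m; "opening": opening from 0.0 (shut) to 1.0 (fully open); "gripper_force": force on a finger pad.
Only numpy, scipy, OpenCV 4.12 (cv2) and the standard library are available. Lean on these libraries where they do the work, as an engineer would, in place of code of your own. Each camera call takes 0.05 s, during which the arm holds its last target. There are 200 camera calls.

## Task

Clear down the cut-off stand after the sawing. Wind the clamp's handwheel anticlockwise until you feel the stop and then back it off a quarter turn so that the screw does not jam; the long slotted bar that it was holding is still good stock, so lay it in the two saddles of the bar cradle. Put every short offcut, on the bed or beside it, into the scrap bin, and leave the drilled setting block where it is.

Things in the scene. Friction and masses are not known exactly. Their poses are not given: they have to be found in the camera images.
- cut_stand: fixed cut-off stand: steel bed, 330 mm along its y, x = -80 to +75 mm, top 22 mm above the bench, with a lip 6 mm higher along the front edge (x = -85 to -79). Origin under the bed's centre at bench height; x away from the robot, y left. Fence pads 24 mm high behind the bar at y = +50 to +120 and -75 to -49 mm. Post at y = +136 to +164 mm; its arm, 92 to 132 mm above the bench, carries the clamp screw at x = +35, y = +105 mm
- clamp_wheel (a joint): handwheel on the upright clamp screw, 97 mm across; rad, growing anticlockwise from above as the clamp opens. Starts at 0.3 to 2.8 and stops dead at 16.5 (fully open), a little over two turns. About 4 N at the handle turns it; it stays where it is left, and it rises 5 mm a turn with its sprung foot (26 mm across), which presses the bar at first and is about 8 mm clear of it at the stop
- wheel_hub (a point): point on the screw axis, at the top of the wheel's hub, about 165 mm above the bench
- handle_grip (a point): middle of the upright crank handle, a black sleeve 19 mm thick and 50 mm long that stands on the wheel 38 mm from the axis and revolves freely on its pin; this point is 18 mm below its top and 35 mm above the top of the rim; the top stands 212 to 225 mm above the bench
- stock_bar: bar of slotted aluminium profile, 30 x 30 mm and 200 mm long, 0.18 kg; origin at the centre of its underside, long axis = its y, z up. At the start it lies along the fence, its left end under the foot
- bar_mid (a point): middle of the bar, on its long axis, 15 mm above its underside
- end_a: sawn end of the same 30 x 30 mm profile, 60 mm long (along its y); origin at the centre of its underside. Scrap; may be absent
- end_b: sawn end of the same profile, 30 x 30 x 70 mm (70 along its y); origin at the centre of its underside. Scrap; may be absent
- end_c: sawn end of the same profile, 30 x 30 x 64 mm (64 along its y); origin at the centre of its underside. Scrap; may be absent
- block_a: solid sawn aluminium offcut, 35 (its x) x 70 (its y) x 28 mm high; origin at the centre of its underside. Scrap; may be absent
- block_b: a second solid sawn aluminium offcut, 35 (its x) x 70 (its y) x 28 mm high, on the bench beside the right end of the bed; origin at the centre of its underside. Scrap; may be absent
- scrap_bin: fixed open bin of dark sheet steel, 150 (its x) by 160 mm (its y) outside, 70 mm high, walls and floor 3 mm; origin at the centre of its underside, at bench height. Bin and cradle stand side by side to the right of the stand, either one nearer to it
- bar_cradle: fixed wooden cradle to the right of the stand: board 85 (its x) by 190 mm (its y), 10 mm thick, with two plywood saddles 24 mm thick across it at y = -72 and +72 mm. Each has a notch 44 mm wide about the middle line, floor 20 mm and cheeks 42 mm above the bench, cheeks 18 mm wide. Origin under its centre at bench height
- cradle_seat (a point): point midway between the two saddles at the height of the notch floors, 20 mm above the bench: where the middle of the bar's underside comes to lie, the bar along the cradle's y
- setting_block: drilled steel setting block 50 (its x) x 75 (its y) x 25 mm that stands on the bed in front of the clamp post, below the wheel; not scrap; origin at the centre of its underside

How it is judged:
By the outcome, as a careful person would: the job done as asked, in the order asked, and still so for the second after the job is handed in, with the robot touching nothing.
Of end_a, end_b, end_c, block_a, block_b only 3 to 5 are there at a start; the rules pass over those that are not, and their reading is None.
At some moment in a run one of end_b, block_a may be knocked a few centimetres aside while the robot is not near it.
Once in a run the grip may slacken for a moment while it holds something.
It also fails if it takes over 210 s, if anything falls off the work surface, if the arm or the gripper's body presses on something with over 40 N, if the wrist force passes 120 N, or if a joint passes its speed limit or range.

## Working session

There is one attempt and no reset: what is moved stays moved. The work goes in short steps, each a Python script; the robot and the scene stay as the last script left them, time stands still between calls to the robot, and variables do not carry over. Pictures are saved under pics/ and viewed, at most 14 in all, crops included, and the job is handed in when it is done.

```bash
ls; mkdir -p pics
python3 - <<'E'
from bench import bot, imaging
import cv2
for n in("scene","top"):
    cv2.imwrite(f"pics/{n}0.png",imaging.capture(n)); m=imaging.camera_model(n); print(n,m)
s=bot.get_state();print(s["t"],s["tcp_pos"],s["orientation"])
E
```

```text
pics
scene {'K': array([[488.88607347,   0.        , 245.43457351],
       [  0.        , 488.88607347, 189.59163499],
       [  0.        ,   0.        ,   1.        ]]), 'k1': -0.02572234620872923, 'position': array([  74.53655611, -900.72542359, 1257.99477102]), 'rotation': array([ 0.75796915, -0.01057525, -0.42144337])}
top {'K': array([[375.3401611 ,   0.        , 260.86694177],
       [  0.        , 375.3401611 , 189.68782934],
       [  0.        ,   0.        ,   1.        ]]), 'k1': -0.06132489436279164, 'position': array([ -65.40674173, -179.49237343, 1259.08306018]), 'rotation': array([ 0.48629   ,  0.00595078, -1.21547483])}
0.1 [242.7865469  492.94114723 230.58490459] [-3.14005022e+00 -2.36504415e-04  2.68375320e+00]
```

View pics/scene0.png

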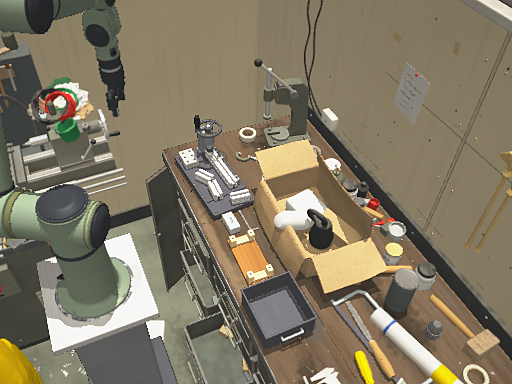

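View pics/top0.png

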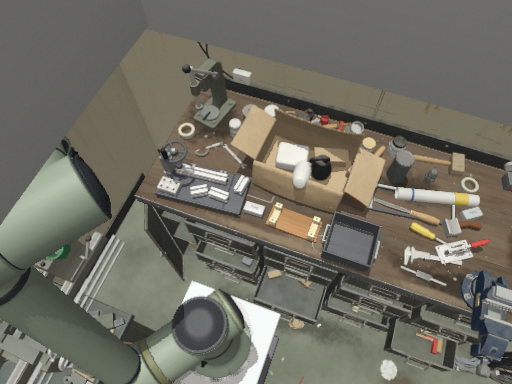

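```bash
cat > h.py <<'E'
import numpy as np, cv2
from scipy.spatial.transform import Rotation as R
from bench import bot, solve_ik, imaging
def ray(m,uv):
    K=m["K"]; d=np.array([[m["k1"],0,0,0]]) 
    p=cv2.undistortPoints(np.array([[uv]],float),K,np.array([m["k1"],0,0,0,0.]))[0,0]
    v=R.from_euler("xyz",m["rotation"]).as_matrix()@np.array([p[0],-p[1],-1.])
    return np.array(m["position"]),v/np.linalg.norm(v)
def onz(m,uv,z):
    o,v=ray(m,uv); return o+v*(z-o[2])/v[2]
def tri(obs):  # [(m,uv),...]
    A=0;b=0
    for m,uv in obs:
        o,v=ray(m,uv); P=np.eye(3)-np.outer(v,v); A=A+P; b=b+P@o
    return np.linalg.solve(A,b)
def proj(m,p):
    c=R.from_euler("xyz",m["rotation"]).as_matrix().T@(np.array(p,float)-m["position"])
    x,y=c[0]/-c[2],-c[1]/-c[2]; s=1+m["k1"]*(x*x+y*y)
    return m["K"][0,0]*x*s+m["K"][0,2], m["K"][1,1]*y*s+m["K"][1,2]
def crop(name,img,x0,y0,x1,y1,s):
    c=cv2.resize(img[y0:y1,x0:x1],None,fx=s,fy=s,interpolation=cv2.INTER_CUBIC)
    for u in range(x0-x0%20+20,x1,20):
        cv2.putText(c,str(u),(int((u-x0)*s),8),0,.3,(0,255,255),1); cv2.line(c,(int((u-x0)*s),10),(int((u-x0)*s),15),(0,255,255),1)
    for v in range(y0-y0%20+20,y1,20):
        cv2.putText(c,str(v),(0,int((v-y0)*s)+3),0,.3,(0,255,255),1); cv2.line(c,(20,int((v-y0)*s)),(25,int((v-y0)*s)),(0,255,255),1)
    cv2.imwrite(name,c)
def down(yaw): return [np.pi,0,yaw]
E
python3 - <<'E'
from h import *
a=cv2.imread("pics/top0.png");crop("pics/topc.png",a,145,130,390,275,3.2)
a=cv2.imread("pics/scene0.png");crop("pics/scenec.png",a,165,105,325,225,4.9)
m=imaging.camera_model("top")
for uv in [(155,190),(240,212),(350,240),(293,222)]: print(onz(m,uv,0))
E
```

```text
[415.28983448 438.1050128    0.        ]
[442.3997503   98.87608561   0.        ]
[ 475.67793047 -308.54763849    0.        ]
[471.85263098 -96.57082445   0.        ]
```

View pics/topc.png

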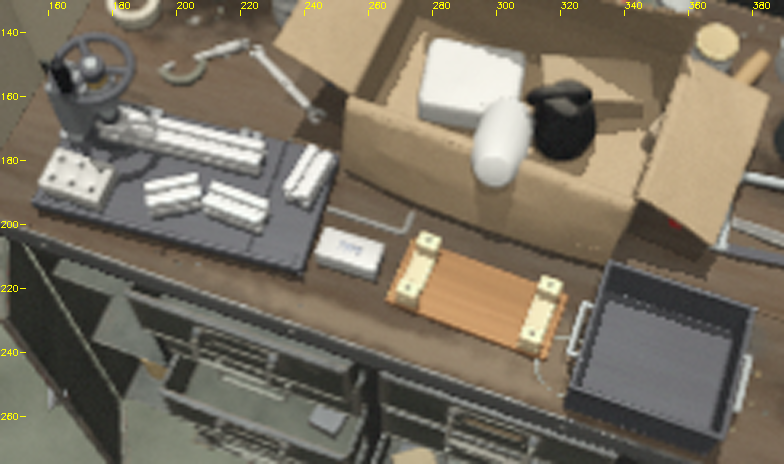

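View pics/scenec.png

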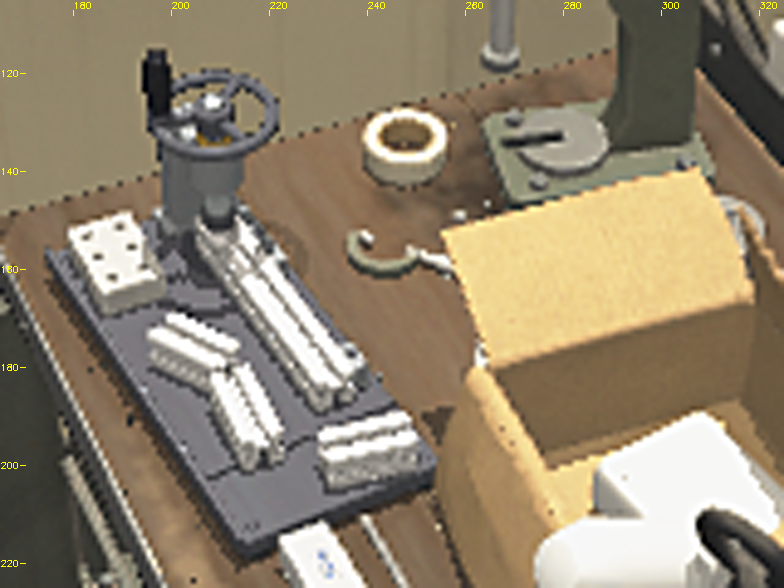

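Run:
```python
from h import *
np.set_printoptions(precision=1,suppress=True)
t=imaging.camera_model("top");s=imaging.camera_model("scene")
T=lambda x,y:(t,(145+x/3.2,130+y/3.2)); S=lambda x,y:(s,(165+x/4.9,105+y/4.9))
print("hub",tri([T(91,68),S(211,100)]),"handle",tri([T(62,75),S(157,82)]))
for n,p,z in [("bedRF",(302,274),22),("bedLF",(35,200),22),("bedRB",(338,158),22),("ends1",(172,192),52),("e2",(235,204),52),("e3",(309,172),52),("blockb",(350,246),28),("bar L",(110,122),52),("bar R",(262,150),52),
 ("cradle",(478,295),10),("sadL",(418,270),42),("sadR",(541,316),42),("bin1",(612,265),70),("bin2",(752,310),70),("bin3",(722,440),70),("bin4",(568,393),70),("set",(75,178),47)]:
    print(n,onz(*T(*p),z))
c=imaging.camera_model("wrist");print(c["position"],c["rotation"])
```

```text
hub [510.8 366.6 170.6] handle [478.9 381.4 189.1]
bedRF [419.5  90.8  22. ]
bedLF [398.7 419.   22. ]
bedRB [573.2 106.7  22. ]
ends1 [451.  261.4  52. ]
e2 [461.7 187.7  52. ]
e3 [529.  124.3  52. ]
blockb [468.   51.4  28. ]
bar L [510.6 369.6  52. ]
bar R [537.3 186.3  52. ]
cradle [ 468.6 -102.1   10. ]
sadL [460.5 -32.4  42. ]
sadR [ 455.  -176.1   42. ]
bin1 [ 526.6 -231.7   70. ]
bin2 [ 527.1 -386.7   70. ]
bin3 [ 376.5 -388.1   70. ]
bin4 [ 370.8 -226.9   70. ]
set [431.  376.6  47. ]
[181.1 523.6 372.7] [-0.3  0.   1.1]
```

Run:
```python
from h import *
import json,pickle
np.set_printoptions(precision=1,suppress=True)
t=imaging.camera_model("top");s=imaging.camera_model("scene")
print("drill knob",tri([(t,(186,68)),(s,(258,62))]))
out={}
for n,p in [("A",(440,350,330)),("B",(440,230,330))]:
    bot.move_ptp(p,down(np.pi)); bot.dwell(.3)
    m=imaging.camera_model("wrist"); im=imaging.capture("wrist"); out[n]=m
    cv2.imwrite(f"pics/w{n}.png",im); print(bot.get_state()["tcp_pos"],m["position"],m["rotation"],m["K"][0],m["k1"])
pickle.dump(out,open("cams.pkl","wb"));print(bot.get_state()["t"])
A,B=[cv2.imread(f"pics/w{n}.png") for n in "AB"]
crop("pics/wA1.png",A,0,0,512,384,1.5);crop("pics/wB1.png",B,0,0,512,384,1.5)
```

```text
drill knob [700.8 369.  379.1]
[439.4 350.5 329.8] [370.4 350.6 471.8] [-0.3 -0.   1.6] [270.1   0.  251.6] -0.04175296158302042
[439.9 230.7 329.8] [371.1 230.8 472. ] [-0.3 -0.   1.6] [270.1   0.  251.6] -0.04175296158302042
2.375
```

View pics/wA1.png

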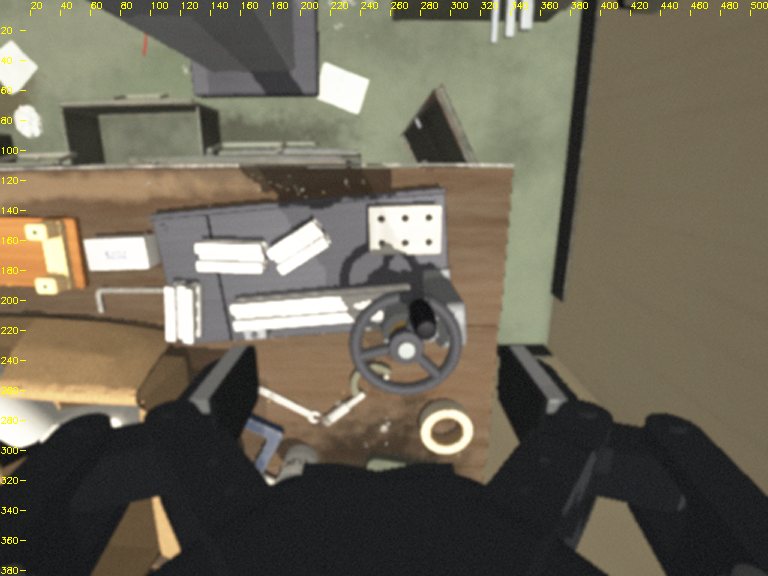

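View pics/wB1.png

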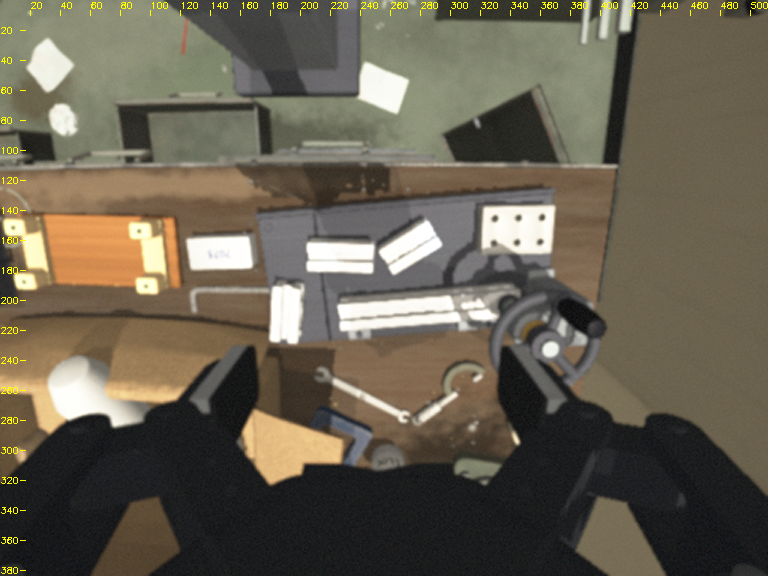

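Run:
```python
from h import *
import pickle
np.set_printoptions(precision=1,suppress=True)
c=pickle.load(open("cams.pkl","rb"))
P=lambda n,x,y:(c[n],(x/1.5,y/1.5))
for n,a,b in [("hub",(406,351),(549,349)),("htop",(427,328),(595,325)),("hmid",(423.5,316),(580,315)),
  ]: print(n,tri([P("A",*a),P("B",*b)]))
def quad(n,pts,z):
    q=np.array([onz(*P(n,*p),z)[:2] for p in pts]); return q
# tight boxes of bright things in B (top faces) by mask
im=cv2.imread("pics/wB.png"); hsv=cv2.cvtColor(im,cv2.COLOR_BGR2HSV)
msk=((hsv[...,2]>170)&(hsv[...,1]<40)).astype(np.uint8)
msk=cv2.morphologyEx(msk,cv2.MORPH_CLOSE,np.ones((3,3)))
cs,_=cv2.findContours(msk,cv2.RETR_EXTERNAL,cv2.CHAIN_APPROX_NONE)
for k in cs:
    if cv2.contourArea(k)<150: continue
    x,y,w,h=cv2.boundingRect(k)
    if y<120 or y>235: continue
    for z in (28,52):
        q=np.array([onz(c["B"],p[0].astype(float),z)[:2] for p in k],np.float32)
        r=cv2.minAreaRect(q); print((x,y,w,h),z,np.round(r[0],1),np.round(r[1],1),round(r[2],1))
for n,p,z in [("bedR F",(258,208),22),("bedL F",(554,187),28),("bedRB",(270,340),22)]: print(n,onz(*P("B",*p),z))
```

```text
hub [517.5 374.5 164.7]
htop [479.  385.5 207.6]
hmid [479.2 385.6 185. ]
(225, 195, 109, 31) 28 [538.5 279.3] [ 44.3 189. ] 4.7
(225, 195, 109, 31) 52 [529.4 276.7] [ 41.9 178.8] 4.7
(179, 189, 24, 40) 28 [535.7 123.9] [37.5 75.1] 83.6
(179, 189, 24, 40) 52 [526.8 129.7] [35.5 71. ] 83.6
(204, 161, 46, 22) 28 [469.5 188.6] [75.8 34.8] 88.3
(204, 161, 46, 22) 52 [464.2 190.9] [71.7 32.9] 88.3
(124, 157, 45, 23) 28 [464.   53.5] [37.8 72.7] 0.5
(124, 157, 45, 23) 52 [458.9  63.1] [35.7 68.8] 0.5
(253, 146, 42, 37) 28 [458.1 267. ] [35.2 65.6] 32.5
(253, 146, 42, 37) 52 [453.4 265. ] [33.3 62. ] 32.5
(321, 137, 49, 33) 28 [438.1 385.4] [53.5 80.1] 0.4
(321, 137, 49, 33) 52 [434.5 377. ] [50.6 75.8] 0.4
bedR F [415.3  99.2  22. ]
bedL F [391.3 421.6  28. ]
bedRB [573.2 101.4  22. ]
```

Run:
```python
from h import *
np.set_printoptions(precision=1,suppress=True)
st=bot.get_state
bot.move_ptp([480,385,260],down(np.pi))
bot.grip(.6,50)
print(bot.movel([480,385,176],max_speed=100,threshold=8), st()["tcp_pos"],st()["contact_force"])
bot.grip(0,50); bot.dwell(.2)
s=st();print(s["opening"],s["gripper_force"],s["contact_force"],s["tcp_pos"],s["t"])
C=np.array([516.5,374.2]);p0=np.array([480,385])-C;a0=np.arctan2(p0[1],p0[0])
for i in range(1,7):
    a=a0+i*np.pi/12
    hit=bot.movel([*(C+38*np.array([np.cos(a),np.sin(a)])),176+i*5/24],max_speed=40,threshold=20)
    s=st();F=s["contact_force"];d=s["tcp_pos"][:2]-C
    e=np.array([np.cos(a),np.sin(a)])
    print(hit,s["tcp_pos"],F,"rad",F[:2]@e,"tan",F[:2]@[-e[1],e[0]],np.degrees(np.arctan2(d[1],d[0])))
    if hit:break
print(st()["t"],st()["opening"])
```

```text
False [480.4 385.3 176.7] [ 0.6 -0.9  0.3]
0.21114004481459303 48.76355588436127 [ 0.4 -1.8  5.5] [480.4 385.  176.8] 5.125
False [478.9 375.9 177. ] [-0.   2.8  5.8] rad 0.10048579389196818 tan -2.7815725091262893 177.38237837299326
False [479.8 365.9 177.2] [-0.9  2.8  6.1] rad 0.25419058146539647 tan -2.890414193159241 -167.19336380030407
False [483.2 356.5 177.4] [-2.4  1.   7.8] rad 1.6685037550677637 tan -1.9970158928786717 -152.00570568043895
False [488.9 348.4 177.6] [-1.2  1.9  7.3] rad -0.3943689833230229 tan -2.1874786347168955 -136.9106903617408
False [496.5 342.1 177.8] [-1.5  0.7  7.8] rad 0.15824219416671154 tan -1.6413592700047552 -121.878799852335
False [505.5 337.9 178. ] [-1.5  0.2  8. ] rad 0.24968174088266065 tan -1.53963164351723 -106.89778571350091
7.525 0.21118829870231776
```

```bash
cat > wheel.py <<'E'
from h import *
np.set_printoptions(precision=1,suppress=True)
st=bot.get_state
C=np.array([516.5,374.2]);a0=np.arctan2(10.8,-36.5)
def ang(prev):
    d=st()["tcp_pos"][:2]-C; a=np.arctan2(d[1],d[0]); return a+2*np.pi*round((prev-a)/2/np.pi)
def go(a,thr=20,v=60):
    z=176+(a-a0)*5/(2*np.pi)
    return bot.movel([*(C+38*np.array([np.cos(a),np.sin(a)])),z],max_speed=v,threshold=thr)
a=a0+np.pi/2; zmax=0
while a<a0+17:
    a+=np.pi/12; hit=go(a); s=st();F=s["contact_force"];e=np.array([np.cos(a),np.sin(a)]);tan=F[:2]@[-e[1],e[0]]
    if round((a-a0)/(np.pi/12))%6==0 or hit or abs(tan)>9 or s["opening"]<.19: print(hit,round(ang(a)-a0,3),F,"rad %.1f tan %.1f"%(F[:2]@e,tan),s["opening"],s["t"])
    if hit or s["opening"]<.19 or np.linalg.norm(F)>40: break
for _ in range(2):
    bot.dwell(.2); s=st(); print(round(ang(a)-a0,3),s["tcp_pos"],s["contact_force"])
E
python3 wheel.py
```

```text
False 3.125 [-0.3 -1.8  8. ] rad 0.2 tan -1.8 0.20939796108069855 9.425
False 4.688 [2.  0.5 5.1] rad 1.0 tan -1.8 0.20624299740870372 11.325
False 6.277 [1.3 0.8 7.1] rad -1.0 tan -1.1 0.21012756671198432 13.225
False 7.836 [-0.9  0.4  8.7] rad -0.1 tan -1.0 0.20526696820988488 15.125
False 9.405 [ 0.4 -1.5  8.4] rad 0.8 tan -1.3 0.20764425355469848 17.025
False 10.983 [2.5 0.5 7. ] rad 1.2 tan -2.2 0.2096235063053272 18.925
False 12.562 [1.8 0.3 7.7] rad -1.6 tan -0.8 0.21218438989730987 20.825
False 13.753 [-9.4  8.9 11.3] rad -2.6 tan -12.7 0.20964816292672148 22.4083
True 13.744 [-5.9  3.   7.5] rad -1.1 tan -6.5 0.20924561995046717 22.6167
13.743 [492.6 344.8 187.7] [-4.5  2.5  6.7]
13.742 [492.7 344.9 187.7] [-5.1  1.4  6.8]
```

Run:
```python
import re
src=open('wheel.py').read().split("a=a0+np.pi/2")[0]
exec(src)
stop=a0+13.745
for i in range(1,7):
    a=stop-i*np.pi/12; h=go(a,20,50)
bot.dwell(.2);print(h,ang(a)-stop,st()["contact_force"],st()["opening"])
bot.grip(.6); bot.dwell(.2); p=st()["tcp_pos"]
bot.movel([p[0],p[1],300])
import pickle;out=pickle.load(open("cams.pkl","rb"))
for n,p in [("D",(500,225,300)),("E",(440,-60,320)),("F",(440,-210,320))]:
    bot.move_ptp(p,down(np.pi)); bot.dwell(.3)
    out[n]=imaging.camera_model("wrist"); im=imaging.capture("wrist"); cv2.imwrite(f"pics/w{n}.png",im)
pickle.dump(out,open("cams.pkl","wb"));print(st()["t"])
D,E,F=[cv2.imread(f"pics/w{n}.png") for n in "DEF"]
crop("pics/wD1.png",D,80,60,480,300,2); crop("pics/wE1.png",E,50,60,450,300,2)
```

```text
False -1.5512465752959557 [-1.1 -0.7  9.8] 0.20779781866826957
30.425
```

View pics/wD1.png

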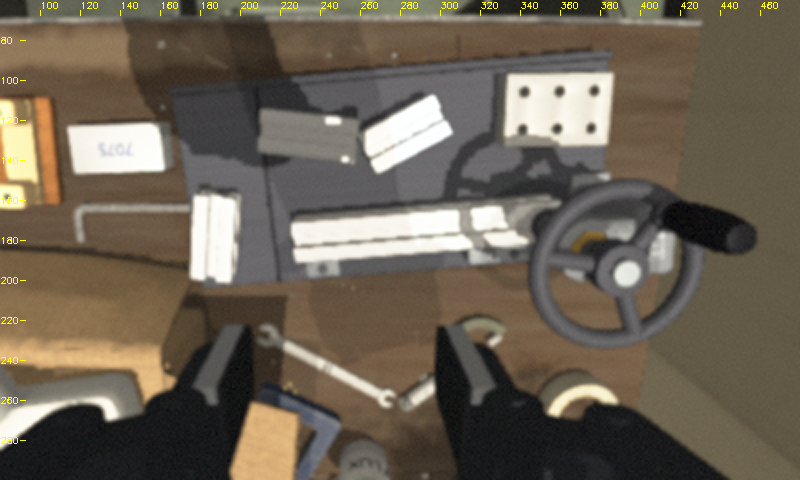

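View pics/wE1.png

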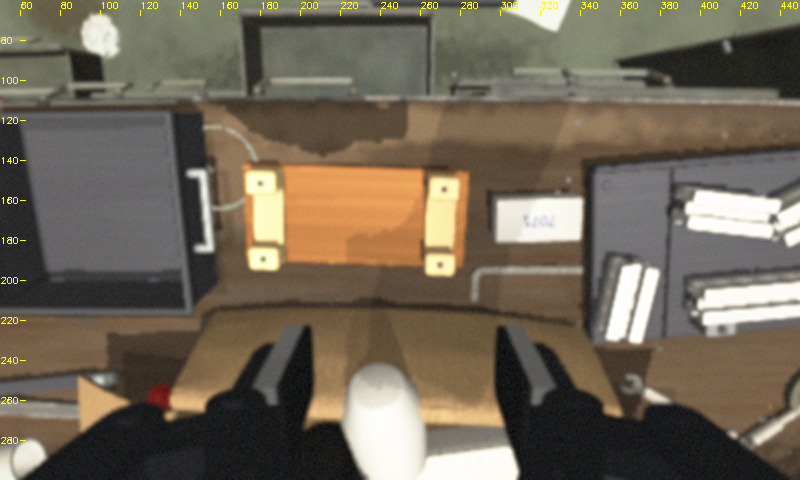

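Run:
```python
from h import *
import pickle
np.set_printoptions(precision=1,suppress=True)
c=pickle.load(open("cams.pkl","rb"));t=imaging.camera_model("top")
D=lambda x,y,z:onz(c["D"],(80+x/2,60+y/2),z); E=lambda x,y,z:onz(c["E"],(50+x/2,60+y/2),z)
r,l=D(295,247,52),D(455,233,52); print("bar",r,l,"yaw",np.arctan2(-(l-r)[0],(l-r)[1]))
for n,a,b in [("e1",(372,158),(449,121)),("e3",(216,192),(215,282))]:
    a,b=D(*a,52),D(*b,52);print(n,a,b,(a+b)/2,np.linalg.norm(a-b))
k=[E(*p,42) for p in[(261,183),(264,259),(444,188),(440,264)]]
print("cradle",np.mean(k,axis=0),k, E(*[264,220],42))
print("e2",D(310,133,52),"blockb",[D(*p,28) for p in[(68,124),(163,123),(166,172),(74,174)]],[E(*p,28) for p in[(495,197),(582,196),(582,241),(497,242)]])
T=lambda x,y,z:onz(t,(145+x/3.2,130+y/3.2),z)
print("carton",T(350,178,0),T(598,262,0),[T(347,98,z) for z in(100,150,200)])
im=cv2.imread("pics/wD.png"); hsv=cv2.cvtColor(im,cv2.COLOR_BGR2HSV)
```

```text
bar [535.8 190.3  52. ] [524.8 309.5  52. ] yaw 0.09234301621666853
e1 [469.8 246.8  52. ] [443.7 300.7  52. ] [456.8 273.7  52. ] 59.813421901446105
e3 [494.4 133.6  52. ] [563.6 128.6  52. ] [529.  131.1  52. ] 69.325645546706
cradle [465.4 -99.7  42. ] [array([ 432.5, -170.3,   42. ]), array([ 494.4, -172.1,   42. ]), array([436.3, -27.3,  42. ]), array([498.4, -29.1,  42. ])] [ 462.1 -169.9   42. ]
e2 [452.3 202.7  52. ] blockb [array([446.4,  18.4,  28. ]), array([446.1,  91. ,  28. ]), array([482.8,  90.3,  28. ]), array([484.2,  18.3,  28. ])] [array([445.7,  15.4,  28. ]), array([444.6,  86.5,  28. ]), array([482.5,  89.9,  28. ]), array([483.5,  18.9,  28. ])]
carton [563.9  88.5   0. ] [ 559.6 -218.6    0. ] [array([609.6, 107.2, 100. ]), array([580.5,  94.9, 150. ]), array([551.4,  82.5, 200. ])]
```

```bash
cat > bar.py <<'E'
from h import *
np.set_printoptions(precision=1,suppress=True)
st=bot.get_state
def show(n): s=st(); print(n,s["tcp_pos"],s["contact_force"],round(s["opening"],3),round(s["gripper_force"],1),round(s["t"],1))
ys=np.array([-.086,.996]); g=np.array([535.8,190.3])+68*ys
rot=down(-np.pi/2+.086)
bot.grip(.5,100)
bot.move_ptp([*(g-90*ys),200],rot); bot.movel([*g,130]); print(bot.movel([*g,26.5],max_speed=70,threshold=10)); show("at")
bot.grip(0,100); show("grip")
p=st()["tcp_pos"]; z0=p[2]; g=p[:2]
bot.movel([*(g-3*ys+[-1.5,0]),z0+3],max_speed=20); show("lift")
print(bot.movel([*(g-33*ys+[-3,0]),z0+3],max_speed=40,threshold=15)); show("slid")
E
python3 bar.py
```

```text
False
at [530.4 258.2  27. ] [-0.7  0.3 -0.1] 0.497 0.0 34.7
grip [527.2 257.9  27.1] [-8.  -0.1  9.9] 0.329 100.0 35.0
lift [526.2 254.9  30.1] [-1.  0. -2.] 0.335 98.9 35.5
True
slid [526.5 231.6  29.8] [0.7 2.1 0. ] 0.33 99.6 36.1
```

Run:
```python
from h import *
bot.dwell(.2);s=bot.get_state();print(s["tcp_pos"],s["contact_force"],s["wrist_torque"],s["opening"],s["orientation"])
im=imaging.capture("wrist");t=imaging.capture("scene")
a=cv2.resize(im,None,fx=1.05,fy=1.05)[:,60:460];b=cv2.resize(t[110:230,165:265],None,fx=3.36,fy=3.36)
b=b[:a.shape[0]];h=min(a.shape[0],b.shape[0]);cv2.imwrite("pics/slid.png",np.hstack([a[:h],b[:h]]))
```

```text
[525.9148829  231.57477602  29.30299684] [ 0.51505148  1.68310187 -1.5375359 ] [ 0.26677954 -0.19574769  0.07238489] 0.3339511336393049 [ 3.13972911  0.00902284 -1.48291649]
```

View pics/slid.png

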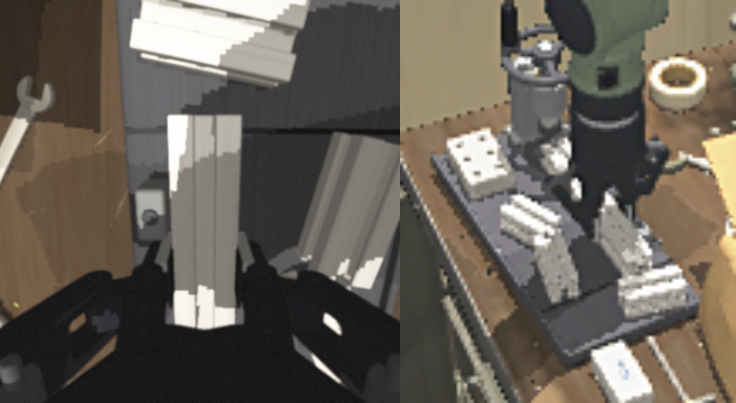

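Run:
```python
from h import *
np.set_printoptions(precision=1,suppress=True)
st=bot.get_state
def show(n): s=st(); print(n,s["tcp_pos"],s["contact_force"],round(s["opening"],3),round(s["t"],1))
m=imaging.camera_model("wrist"); z=st()["tcp_pos"][2]+25.5
e=onz(m,(265/1.05,114/1.05),z); print("bar end",e,"e3 edge",onz(m,(270/1.05,72/1.05),52)); p=st()["tcp_pos"]; print(np.linalg.norm((e-p)[:2]))
ys=np.array([-.086,.996])
print(bot.movel([*(p[:2]-7*ys+[-.5,0]),p[2]+1.5],max_speed=25,threshold=15)); show("s")
```

```text
bar end [531.6 161.7  54.6] e3 edge [531.1 145.7  52. ]
70.10053757129852
True
s [525.2 231.5  29.1] [ 0.4  2.2 -0.2] 0.332 36.6
```

```bash
cat > regrip.py <<'E'
from h import *
np.set_printoptions(precision=1,suppress=True)
st=bot.get_state
def show(n): s=st(); print(n,s["tcp_pos"],s["contact_force"],round(s["opening"],3),round(s["gripper_force"],1),round(s["t"],1))
ys=np.array([-.086,.996]); p=st()["tcp_pos"]
bot.movel([*(p[:2]+3*ys),p[2]]); p=st()["tcp_pos"]
bot.movel([*p[:2],26.5],max_speed=20,threshold=8); show("down")
bot.grip(.5); p=st()["tcp_pos"]; g=p[:2]+20*ys
print(bot.movel([*g,27],max_speed=40,threshold=10)); show("moved")
bot.grip(0,100); show("grip"); p=st()["tcp_pos"]; g=p[:2]; z=p[2]
bot.movel([*(g-[1,0]),z+3],max_speed=20)
print(bot.movel([*(g-13*ys-[1,0]),z+3],max_speed=40,threshold=15)); show("slid")
m=imaging.camera_model("wrist"); im=imaging.capture("wrist"); cv2.imwrite("pics/s2.png",im)
E
python3 regrip.py
```

```text
down [524.5 234.4  27.4] [-0.9  1.1  7. ] 0.332 101.2 37.1
False
moved [521.7 254.4  26.9] [-0.4 -0.1  0.2] 0.498 0.0 38.0
grip [522.1 254.1  27.4] [-0.3  0.1  3.6] 0.332 99.4 38.3
False
slid [522.2 240.8  30.4] [ 0.   0.3 -1.4] 0.33 98.6 39.1
```

Run:
```python
from h import *
np.set_printoptions(precision=1,suppress=True)
st=bot.get_state
def show(n): s=st(); print(n,s["tcp_pos"],s["contact_force"],round(s["opening"],3),round(s["gripper_force"],1),round(s["t"],1))
ys=np.array([-.086,.996]); p=st()["tcp_pos"]; g=p[:2]
print(bot.movel([*g,63],max_speed=50,threshold=15)); show("up")
print(bot.movel([*(g-60*ys-[15,0]),64],max_speed=80,threshold=15));
bot.movel([*(g-110*ys-[40,0]),130],max_speed=120); show("clear")
yc=np.array([.027,.9996]); c=np.array([465,-99.7])-11*yc; rot=down(-np.pi/2-.027)
bot.movel([*c,130],rot,max_speed=150); bot.dwell(.2); show("over")
m=imaging.camera_model("wrist"); im=imaging.capture("wrist"); cv2.imwrite("pics/over.png",im)
import pickle; pickle.dump((m,st()["tcp_pos"]),open("over.pkl","wb"))
crop("pics/over1.png",im,60,0,460,300,2)
```

```text
False
up [522.1 241.   62.9] [ 0.6 -0.7 -1.6] 0.335 98.6 40.0
False
clear [491.6 131.7 129.7] [-0.5  0.1 -2.7] 0.334 98.6 41.7
over [ 464.7 -110.2  130. ] [-0.1  0.3 -2.8] 0.332 98.7 43.7
```

View pics/over1.png

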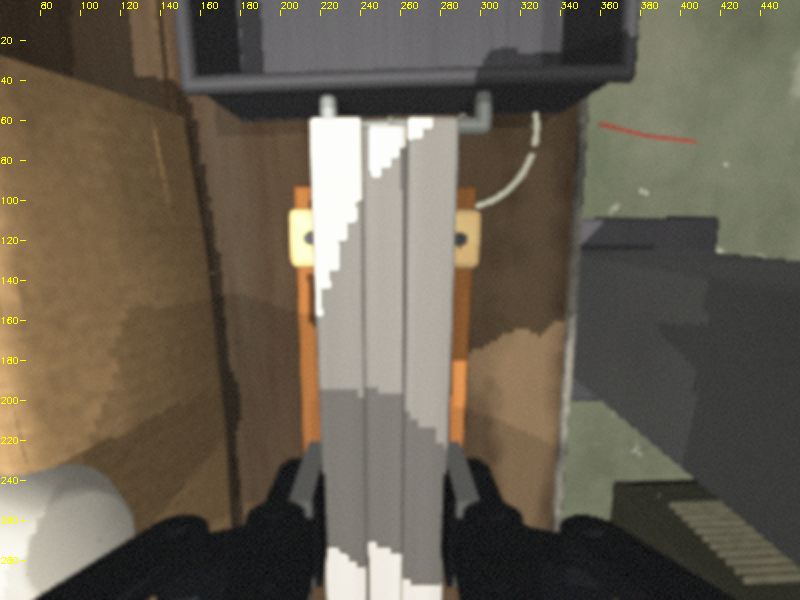

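Run:
```python
from h import *
import pickle
np.set_printoptions(precision=1,suppress=True)
m,p=pickle.load(open("over.pkl","rb")); c=pickle.load(open("cams.pkl","rb"))
O=lambda x,y,z:onz(m,(60+x/2,y/2),z)
print("end",O(384,117,155),"tcp",p,"saddle mid",O(290,238,42),O(480,238,42),"axis near",O(382,460,155))
print("saddle y range",O(300,209,42),O(300,267,42))
print("handle",[onz(c["E"],(50+209/2,60+210/2),z) for z in(35,50,65)],[O(400,130,z) for z in (35,50,65)])
```

```text
end [ 462.4 -199.5  155. ] tcp [ 464.7 -110.3  130. ] saddle mid [ 501.9 -173.7   42. ] [ 423.1 -171.7   42. ] axis near [ 464.7 -125.   155. ]
saddle y range [ 497.  -185.2   42. ] [ 498.5 -161.7   42. ]
handle [array([ 455.3, -215.9,   35. ]), array([ 452.4, -210.4,   50. ]), array([ 449.4, -204.9,   65. ])] [array([ 455.3, -215.3,   35. ]), array([ 455.8, -213. ,   50. ]), array([ 456.3, -210.7,   65. ])]
```

Run:
```python
from h import *
np.set_printoptions(precision=1,suppress=True)
st=bot.get_state
def show(n): s=st(); print(n,s["tcp_pos"],s["contact_force"],round(s["opening"],3),round(s["t"],1))
c=np.array([464.5,-111.2])
bot.movel([*c,60],max_speed=120); print(bot.movel([*c,23],max_speed=25,threshold=7)); show("down")
bot.grip(.5); bot.dwell(.2); show("open"); p=st()["tcp_pos"]
bot.movel([p[0],p[1],130]); 
bot.move_ptp([430,60,330],down(np.pi)); bot.dwell(.3)
im=imaging.capture("wrist"); m=imaging.camera_model("wrist"); cv2.imwrite("pics/G.png",im); crop("pics/G1.png",im,50,70,450,300,2)
import pickle; pickle.dump(m,open("G.pkl","wb"))
```

```text
True
down [ 464.5 -111.4   25.8] [-1.8 -1.9  7.3] 0.328 45.7
open [ 463.3 -110.9   24.8] [-0.3  0.9 -0. ] 0.498 46.2
```

View pics/G1.png

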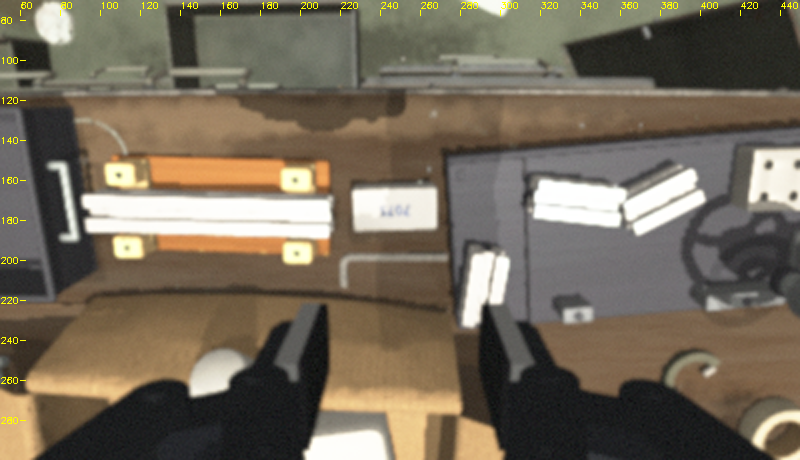

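Run:
```python
from h import *
import pickle
np.set_printoptions(precision=1,suppress=True)
m=pickle.load(open("G.pkl","rb"));t=imaging.camera_model("top")
G=lambda x,y,z:onz(m,(50+x/2,70+y/2),z); g=lambda x,y:(m,(50+x/2,70+y/2)); T=lambda x,y:(t,(145+x/3.2,130+y/3.2))
print("carton bl",tri([g(448,312),T(345,178)]),"tl",tri([g(460,412),T(347,98)]))
im=cv2.imread("pics/G.png"); hsv=cv2.cvtColor(im,cv2.COLOR_BGR2HSV)
for n,a,b,z in [("e2",(535,204),(621,213),52),("e1",(630,216),(700,180),52),("e3",(494,250),(486,318),52),("bar",(88,219),(332,222),50),("bb",(354,208),(437,208),28)]:
    a,b=G(*a,z),G(*b,z); print(n,a,b,(a+b)/2,np.linalg.norm(a-b))
```

```text
carton bl [603.7 110.4 -78.7] tl [596.9 102.  122.8]
e2 [454.9 165.1  52. ] [462.2 235.3  52. ] [458.5 200.2  52. ] 70.54291719572318
e1 [464.7 242.9  52. ] [435.1 296.3  52. ] [449.9 269.6  52. ] 61.05308089187753
e3 [493.3 134.1  52. ] [553.7 130.1  52. ] [523.5 132.1  52. ] 60.4906874240539
bar [ 467.6 -197.6   50. ] [470.3   2.5  50. ] [468.9 -97.5  50. ] 200.12220157663563
bb [463.8  18.5  28. ] [463.8  88.5  28. ] [463.8  53.5  28. ] 69.96415111457598
```

```bash
cat > pick.py <<'E'
from h import *
np.set_printoptions(precision=1,suppress=True)
st=bot.get_state
def show(n): s=st(); print(n,s["tcp_pos"],s["contact_force"],round(s["opening"],3),round(s["t"],1))
BIN=np.array([450,-308])
def pick(n,xy,yaw,z,off,op=.5,wmin=.3):
    bot.grip(op,90); bot.move_ptp([*xy,150],down(yaw))
    h=bot.movel([*xy,z],max_speed=90,threshold=10); show(f"{n} at {h}")
    bot.grip(0,90); p=st()["tcp_pos"]; bot.movel([*p[:2],p[2]+4],max_speed=30); bot.movel([*p[:2],165],max_speed=120); bot.dwell(.1); show("up")
    if st()["opening"]<wmin: return False
    b=BIN+off; r=down(-np.pi/2)
    bot.move_ptp([*b,165],r); bot.dwell(.1); show("bin")
    if st()["opening"]<wmin: return False
    bot.movel([*b,48],max_speed=100,threshold=10); bot.grip(.55); bot.dwell(.2); bot.movel([*b,165],max_speed=200); return True
E
python3 - <<'E'
from pick import *
print(pick("e1",(451,274),-1.08,27,[-22,-37]))
print(st()["t"])
E
```

```text
e1 at False [451.5 274.2  27.6] [ 0.8  0.5 -0. ] 0.5 52.3
up [451.  274.  164.2] [ 0.5 -0.  -0. ] 0.332 54.2
bin [ 428.5 -344.2  165. ] [ 0.1  0.3 -0.4] 0.334 56.5
True
59.0917
```

Run:
```python
from pick import *
bot.move_ptp([430,100,300],down(np.pi)); bot.dwell(.3)
m=imaging.camera_model("wrist"); im=imaging.capture("wrist"); cv2.imwrite("pics/H.png",im); crop("pics/H1.png",im,50,70,450,300,2)
hsv=cv2.cvtColor(im,cv2.COLOR_BGR2HSV); msk=((hsv[...,2]>150)&(hsv[...,1]<40)).astype(np.uint8)
msk=cv2.morphologyEx(msk,cv2.MORPH_CLOSE,np.ones((5,5)))
for k in cv2.findContours(msk,0,1)[0]:
    if cv2.contourArea(k)<200: continue
    q=np.array([onz(m,p[0].astype(float),52)[:2] for p in k],np.float32); r=cv2.minAreaRect(q)
    if 400<r[0][0]<600 and -20<r[0][1]<400: print(np.round(r[0]),np.round(r[1]),round(r[2],1))
```

```text
[527. 128.] [33. 70.] 83.8
[455.  55.] [67. 38.] 90.0
[453. 200.] [75. 36.] 84.1
[434. 374.] [50. 76.] 0.5
```

View pics/H1.png

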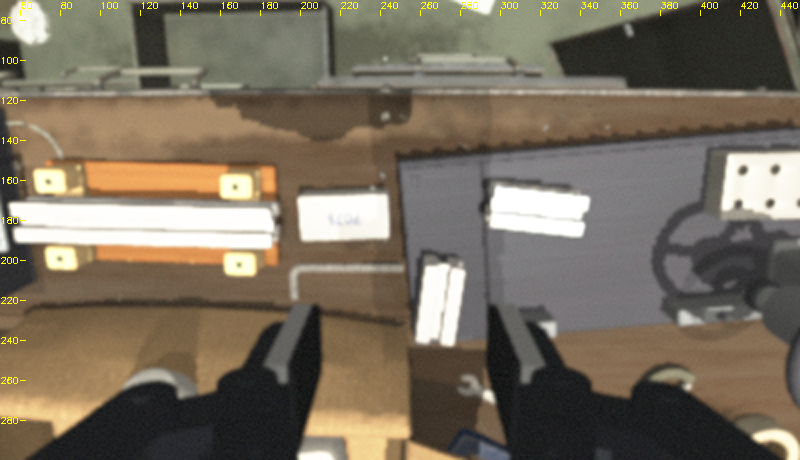

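Run:
```python
from pick import *
for a in [("e2",(458,200),-1.675,27,[-22,37]),("e3",(515,132.5),3.07,27,[22,-37]),("bb",(464,54),-np.pi/2,5,[22,37],.6,.33)]:
    if not pick(*a): print("FAIL",a[0]); break
```

```text
e2 at False [458.5 200.1  27.5] [-0.2 -0.1  0.5] 0.5 64.4
up [457.7 200.  164.2] [ 0.4  0.1 -1.5] 0.336 66.4
bin [ 428.4 -270.1  165. ] [ 0.4 -0.4 -0.1] 0.332 68.2
e3 at False [515.5 132.6  27.5] [-0.2  0.4 -0.5] 0.498 74.6
up [515.1 132.3 164.1] [-0.2 -0.7 -0.4] 0.333 76.5
bin [ 472.3 -344.4  165. ] [ 0.1  0.7 -1.1] 0.334 78.8
bb at False [464.4  54.    5.4] [ 0.4 -0.3  0.3] 0.602 84.8
up [463.9  54.  164.3] [ 0.2 -1.  -2. ] 0.391 87.0
bin [ 472.3 -269.5  165. ] [-0.4  0.4 -2.4] 0.389 88.3
```

Verify the bin, the bar and the bed before handing in.

Run:
```python
from pick import *
out=[]
for p in [(430,-210,330),(430,150,330)]:
    bot.move_ptp(p,down(np.pi)); bot.dwell(.3); out.append(imaging.capture("wrist")[60:290])
cv2.imwrite("pics/fin.png",cv2.resize(np.vstack(out),None,fx=1.3,fy=1.3)); show("end")
```

```text
end [430.2 149.5 330. ] [-0.4  0.   0.4] 0.551 94.3
```

View pics/fin.png

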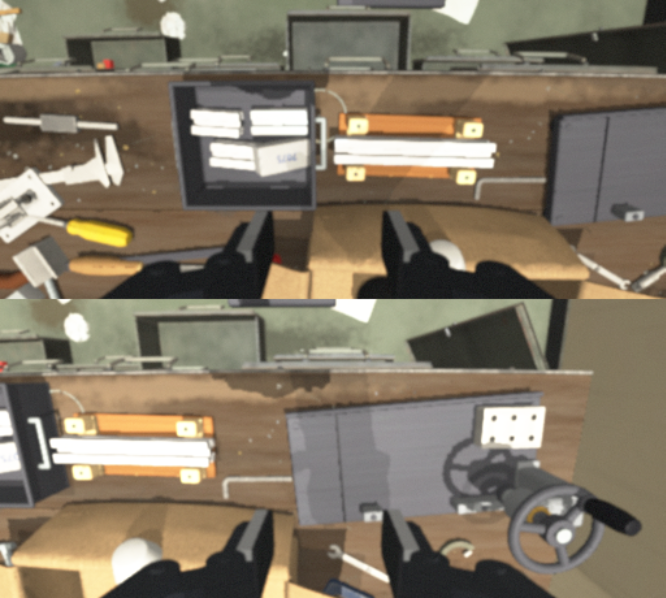

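All four offcuts are in the bin, at about (190–310, 105–175). The bar lies in both saddles, the bed is clear, and the setting block hasn't moved.

```bash
python3 -c "
from bench import bot
print(bot.sign_off())"
```

```text
the job is handed in; nothing more can be done
None
```

The job is handed in at about 94 s: the clamp was wound to its stop and backed off a quarter turn, the bar is in the cradle, the four offcuts present are in the bin, and the setting block was left where it stood.

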